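# Square the walnut peg box up to the drilling fence and stop

### The job

Get the walnut peg box in position for drilling: push it along the bench until its long side lies flat against the long wooden fence and its end is up against the stop block at one end of that fence. Push only on its outer sides with the fingers; do not lift or tip it or reach down astride it to take it between the fingers. Leave the drill, tuning key, end caps and pot as they are, and finish with the hand clear of everything.

Things in the scene. Friction and masses are not known exactly. Their poses are not given: they have to be found in the camera images.
- pegbox: the walnut peg box: a loose dark-brown block, 120 mm long (its y axis), 44 mm wide (its x axis), 40 mm high, about 0.2 to 0.4 kg, with a shallow 12 mm deep open slot in its top and four dark peg holes in each long side. Origin at the centre of its underside. It starts 20 to 70 mm or so short of the fence, turned up to 0.3 rad from it, with nothing between it and the fence or the stop. It slides under a few newtons.
- fence: the fence: a fixed wooden batten on the bench, 460 mm long (its y axis), 36 mm deep, 22 mm high. Origin at bench level on its front face (the face towards the robot, against which the peg box goes), half-way along; its x axis points away from the robot, square to that face, so the batten fills x 0 to 36 mm.
- stop: the stop block: fixed, dark wood, 24 mm along the fence (its y axis), 60 mm across (its x axis), 28 mm high, standing in front of the fence and touching its front face, parallel to it, about 160 to 190 mm left or right of the fence's middle (either end, at random). Origin at the centre of its underside. The peg box goes against its side that looks to the fence's middle.
- cap0: bone end cap, a small turned stub 28 mm across and 24 mm high, loose, 30 g, origin at the centre of its underside; a bystander, standing in front of the fence near the end that has no stop block
- cap1: bone end cap, a small turned stub 28 mm across and 24 mm high, loose, 30 g, origin at the centre of its underside; a bystander
- cap2: bone end cap, a small turned stub 28 mm across and 24 mm high, loose, 30 g, origin at the centre of its underside; a bystander
- cap3: bone end cap, a small turned stub 28 mm across and 24 mm high, loose, 30 g, origin at the centre of its underside; a bystander
- key: tarnished T-shaped tuning key lying flat, 82 mm long, 72 mm across its bar, 12 mm thick, loose; origin at bench level, half-way along; a bystander
- drill: rusty crank hand drill lying on the bench, about 360 mm long along its x axis, 80 mm high at its crank knob, loose; origin at bench level near its gear wheel; a bystander
- pot_handle (a point): the handle of the brown glazed pot; the pot (116 mm across) is fixed on a lazy wheel 190 mm across that turns freely, 108 mm high in all, and this point lies 78 mm from the wheel's axis, 68 mm above the bench; a bystander
Mind the look-alikes: they are no part of the job. Of the things that look like the stop, the larger one is meant.

How it is judged:
By the outcome, as a careful person would: the job done as asked, in the order asked, and still so for the second after the job is handed in, with the robot touching nothing.
It also fails if it takes over 51 s, if anything falls off the work surface, if the arm or the gripper's body presses on something with over 40 N, if the wrist force passes 120 N, or if a joint passes its speed limit or range.

### The arm

A 7-joint arm with a two-finger parallel gripper is mounted at the origin on the work surface. World frame = base frame: x ahead of the robot, y to its left, z up, the work surface at z = 0. Lengths are in m, angles in rad, forces in N, time in s.
With the tool pointing down it reaches from about 0.425 to 0.825 m from the base axis. Payload 3.6 kg.
Tool frame: the origin (TCP) lies midway between the tips of the shut fingers; the grasp point (between the pads) lies 19 mm behind it; x points along the fingers, z is the direction in which the jaws open and shut, and the axes are right-handed (so a half turn about x gives the same grasp; the last joint's range is limited). The gripper opens to 85 mm and grips with 20 to 120 N. Pads are 22 mm wide; open, the fingers measure 114 mm over their backs; the gripper's body (76 mm by 85 mm) begins 54 mm behind the grasp point. The pads swing forward as they close: fully open they stand 13 mm farther back than shut.
Start: joints at [-1.258, 0.615, -0.013, 1.423, 0.008, 1.103, -0.04], TCP at [0.216, 0.613, 0.231] pointing down, gripper open.
Joint ranges: [-3.12, 3.12], [-0.3, 2.06], [-1.34, 1.32], [0.26, 2.42], [-1.36, 4.5], [0.01, 1.98], [-2.84, 2.84]. Speed limits (rad/s): [2.79, 2.79, 3.14, 3.14, 3.14, 3.14, 3.14].

### API

Orientations are given as [roll, pitch, yaw] about the fixed x, y, z axes, in that order (R = Rz(yaw) Ry(pitch) Rx(roll)).
In Python, from workcell import r, solver, vision, order, sensors gives the robot as it stands. Calls block until the motion is done:
- r.move_to(position, orientation): joint-space move of the TCP to a pose.
- r.line_to(position, velocity=0.15, rotation=None): straight line of the TCP; rotation=None keeps the orientation; velocity is the mean speed in m/s.
- r.goto_joints(angles): joint-space move.
- r.move_gripper(opening): finger opening in m; the grip force is fixed at half the most; returns when the fingers have stopped.
- r.hold(seconds).
- solver.inverse_kinematics(position, orientation): joint angles nearest the present ones, or None.
- vision.grab_frame(name): name is "scene" or "top"; returns the picture (384x512x3 uint8, blue, green, red); there is no depth.
- vision.camera_model(name): a dict with "intrinsics" (3x3 intrinsics, pixels), "R" (3x3) and "t" (3): a world point X has camera coordinates R X + t. Camera axes: x right, y down, z forward; pixel columns grow to the right and rows downward; lengths in m; the calibration is good to about 2 mm. A picture is of the moment at which its call begins. camera_model takes no time and is no camera call.
A pose or a line that the arm cannot do raises r.Unreachable and nothing moves.
- order.finish_job(): hands the job in, once; it reports no verdict.
Readings, each from a call of its own:
- sensors.get_time(): time.
- sensors.get_q(): joint angles.
- sensors.get_joint_velocities(): joint speeds.
- sensors.get_effort(): joint torques, N m.
- sensors.get_eef_pos(): TCP position.
- sensors.get_tcp_rot(): TCP orientation.
- sensors.get_wrist_force(): force on the tool from outside, world axes, zero at the start.
- sensors.get_wrist_torque(): the same for the moment, N m.
- sensors.get_finger_gap(): finger opening in m.
Only numpy, scipy, OpenCV 4.12 (cv2) and the standard library are available. Lean on these libraries where they do the work, as an engineer would, in place of code of your own. Each camera call takes 0.05 s, during which the arm holds its last target.

## Working session

There is one attempt and no reset: what is moved stays moved. The work goes in short steps, each a Python script; the robot and the scene stay as the last script left them, time stands still between calls to the robot, and variables do not carry over. Pictures are saved under pics/ and viewed, and the job is handed in when it is done.

```bash
ls; mkdir -p pics; python3 - <<'E'
from workcell import r, solver, vision, order, sensors
import cv2,numpy as np
for n in("scene","top"):
    cv2.imwrite(f"pics/{n}0.png",vision.grab_frame(n)); m=vision.camera_model(n); print(n,m, -m["R"].T@m["t"])
print(sensors.get_time(),sensors.get_tcp_rot(),sensors.get_eef_pos())
E
```

```text
pics
scene {'intrinsics': array([[444.25655829,   0.        , 259.05649182],
       [  0.        , 444.25655829, 185.50189703],
       [  0.        ,   0.        ,   1.        ]]), 'R': array([[-0.74355638,  0.66838989, -0.01946453],
       [ 0.3494728 ,  0.36362756, -0.86350666],
       [-0.57008128, -0.64886821, -0.50396168]]), 't': array([ 0.40256733, -0.09599321,  1.43818011])} [1.15275808 0.6990232  0.64973267]
top {'intrinsics': array([[372.06955642,   0.        , 257.91486498],
       [  0.        , 372.06955642, 187.1836778 ],
       [  0.        ,   0.        ,   1.        ]]), 'R': array([[-0.02564147, -0.99966526,  0.00344771],
       [-0.98121451,  0.02450825, -0.19135682],
       [ 0.19120827, -0.00828962, -0.98151448]]), 't': array([-0.02618638,  0.52873409,  1.03112548])} [ 0.32097039 -0.03058832  1.11333175]
0.1 [-3.12065861  1.56843838 -1.88861826] [0.21580636 0.61238089 0.23024219]
```

View pics/top0.png

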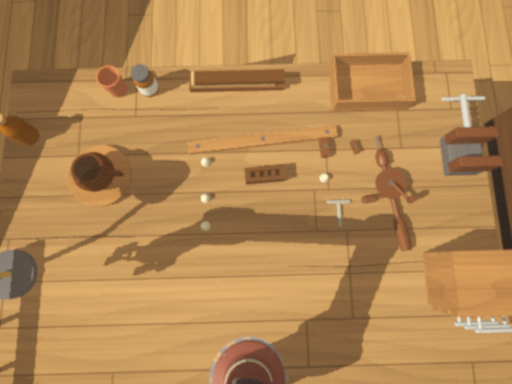

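View pics/scene0.png

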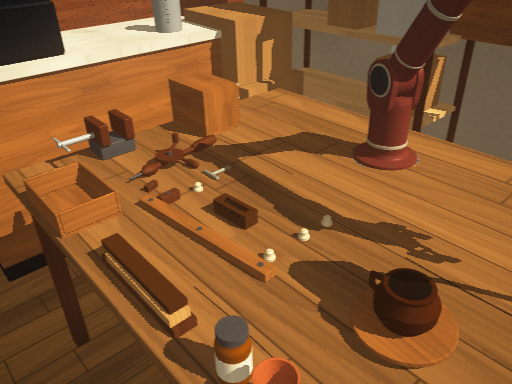

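The top view shows the fence from (189,147) to (338,131) and the peg box at about (266,174). There are two stop candidates: a larger one at (326,147) touching the fence, and a smaller one at (356,146) off the fence end. The larger one is meant. I'll check with an enlarged crop.

```bash
python3 - <<'E'
import cv2
a=cv2.imread("pics/top0.png")[115:240,175:375]; cv2.imwrite("pics/crop0.png",cv2.resize(a,(800,500),interpolation=cv2.INTER_CUBIC))
a=cv2.imread("pics/scene0.png")[150:290,120:320]; cv2.imwrite("pics/crop1.png",cv2.resize(a,(800,560),interpolation=cv2.INTER_CUBIC))
E
```

```text
(no output)
```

View pics/crop0.png

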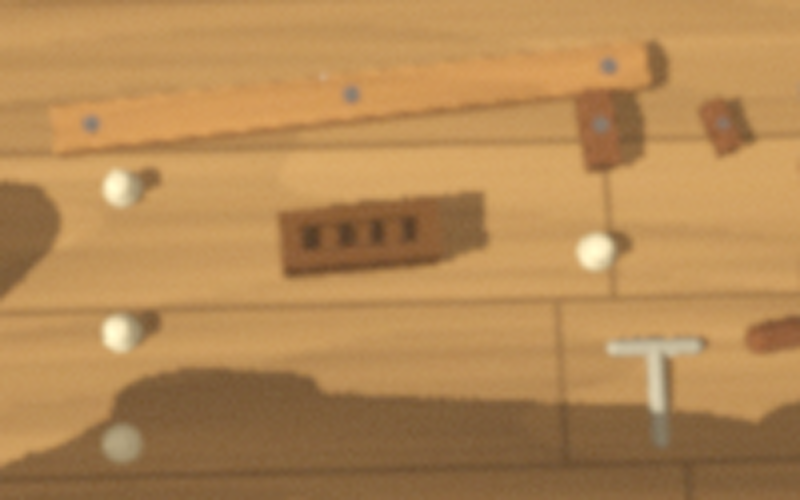

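View pics/crop1.png

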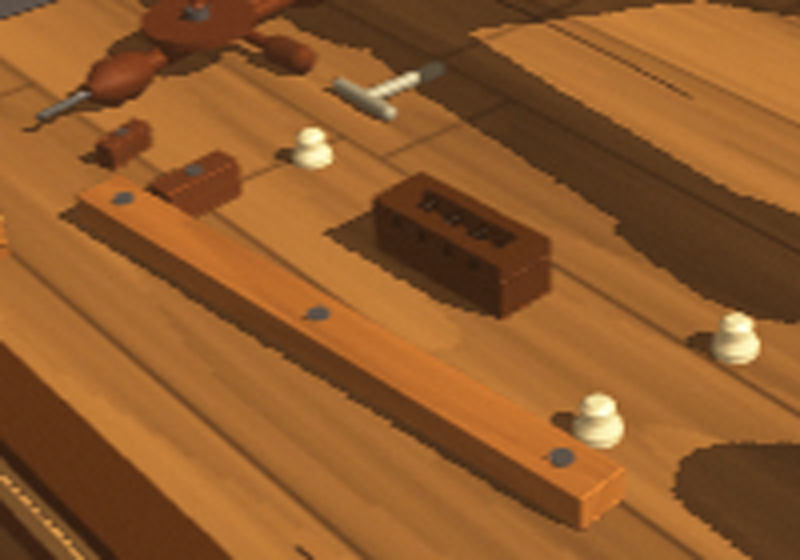

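The crop confirms it: the larger block touches the fence front, and the small one stands apart. Next I fit the known box sizes to the corners in both views and overlay the result.

```bash
cat > h.py <<'E'
import cv2,numpy as np
from workcell import vision
from scipy.optimize import least_squares
M={n:vision.camera_model(n) for n in("scene","top")}
def proj(n,X):
    m=M[n]; c=np.atleast_2d(X)@m["R"].T+m["t"]; p=c@m["intrinsics"].T; return p[:,:2]/p[:,2:]
def tf(p,L):
    L=np.atleast_2d(np.array(L,float)); c,s=np.cos(p[2]),np.sin(p[2])
    return np.c_[p[0]+c*L[:,0]-s*L[:,1],p[1]+s*L[:,0]+c*L[:,1],L[:,2]]
def fit(obs,p0):
    # obs: list (cam, local pt, pixel)
    def f(p): return np.concatenate([(proj(n,tf(p,l))[0]-px) for n,l,px in obs])
    s=least_squares(f,p0,loss="soft_l1"); return s.x,np.round(f(s.x).reshape(-1,2),1)
def box(x0,x1,y0,y1,h): return np.array([[x,y,z] for z in(0,h) for x,y in((x0,y0),(x1,y0),(x1,y1),(x0,y1))])
DIM=dict(peg=(-.022,.022,-.06,.06,.04),fence=(0,.036,-.23,.23,.022),stop=(-.03,.03,-.012,.012,.028))
def draw(img,n,name,p,crop,k,col):
    q=(proj(n,tf(p,box(*DIM[name])))-[crop[0],crop[1]]+.5)*k-.5
    q=np.round(q).astype(int)
    for a,b in[(0,1),(1,2),(2,3),(3,0),(4,5),(5,6),(6,7),(7,4),(0,4),(1,5),(2,6),(3,7)]:
        cv2.line(img,tuple(map(int,q[a])),tuple(map(int,q[b])),col,1)
def crops(frames,tag,P):
    for n,c in(("top",(175,115,375,240)),("scene",(120,150,320,290))):
        a=frames[n][c[1]:c[3],c[0]:c[2]]; a=cv2.resize(a,None,fx=4,fy=4,interpolation=cv2.INTER_CUBIC)
        for (k,p),col in zip(P.items(),((0,255,0),(255,255,0),(0,0,255))): draw(a,n,k,p,c,4,col)
        cv2.imwrite(f"pics/{tag}_{n}.png",a)
def T(x,y): return np.array([175+(x+.5)/4-.5,115+(y+.5)/4-.5])
def S(x,y): return np.array([120+(x+.5)/4-.5,150+(y+.5)/4-.5])
def caprow(n,u,v,z):
    m=M[n]; d=m["R"].T@np.linalg.inv(m["intrinsics"])@[u,v,1]; o=-m["R"].T@m["t"]; return o+d*(z-o[2])/d[2]
E
cat > fit0.py <<'E'
from h import *
h=.022
fe=[("top",(0,.23,h),T(57,153)),("top",(.036,.23,h),T(52,110)),("top",(.036,-.23,h),T(642,43)),("top",(0,-.23,h),T(648,87)),
("scene",(.036,-.23,h),S(78,200)),("scene",(0,-.23,h),S(118,180)),("scene",(0,.23,h),S(622,470)),("scene",(.036,.23,h),S(582,500)),("scene",(.036,.23,0),S(582,530))]
h=.04
pe=[("top",(.022,.06,h),T(278,212)),("top",(.022,-.06,h),T(435,197)),("top",(-.022,-.06,h),T(440,252)),("top",(-.022,.06,h),T(285,266)),
("scene",(.022,-.06,h),S(375,198)),("scene",(-.022,-.06,h),S(420,174)),("scene",(.022,.06,h),S(500,268)),("scene",(-.022,.06,h),S(550,240)),("scene",(.022,.06,0),S(500,317)),("scene",(-.022,.06,0),S(552,286))]
h=.028
st=[("top",(-.03,.012,h),T(587,165)),("top",(-.03,-.012,h),T(617,163)),("top",(.03,.012,h),T(577,93)),("top",(.03,-.012,h),T(610,90)),
("scene",(-.03,.012,h),S(240,163)),("scene",(-.03,-.012,h),S(218,152)),("scene",(.03,-.012,h),S(150,185)),("scene",(-.03,.012,0),S(240,188))]
P={}
for n,o in(("peg",pe),("fence",fe),("stop",st)):
    P[n],res=fit(o,[.55,0,.1]); print(n,P[n].round(4),res.tolist())
print("stop in fence, peg in fence")
f=P["fence"];c,s=np.cos(f[2]),np.sin(f[2])
for n in("stop","peg"):
    d=P[n][:2]-f[:2]; print(n,[c*d[0]+s*d[1],-s*d[0]+c*d[1],P[n][2]-f[2]])
for i,(u,v) in enumerate([(122,186),(122,330),(122,440),(596,250)]): print("cap",caprow("top",*T(u,v),.018).round(3))
for u,v in((610,346),(702,346),(658,445)): print("key",caprow("top",*T(u,v),.008).round(3))
for u,v in((362,198),(402,247),(378,137),(410,190)): print("drill",caprow("top",u,v,.03).round(3))
crops({n:cv2.imread(f"pics/{n}0.png") for n in M},"fit0",P)
E
python3 fit0.py
```

```text
peg [ 0.5721 -0.0601  0.0753] [[-0.6, 0.3], [0.3, 0.1], [0.8, 0.7], [-0.9, 1.2], [-1.4, 0.1], [-0.1, -0.4], [-0.2, 0.1], [-0.1, -0.3], [0.4, 1.2], [-0.3, 1.4]]
fence [ 0.6662 -0.0586  0.093 ] [[-1.0, 0.1], [-0.7, -0.4], [0.3, -0.4], [0.6, -0.3], [-0.8, -1.4], [0.4, -1.6], [1.1, -1.0], [-0.2, 0.1], [-0.1, 0.6]]
stop [ 0.6539 -0.2441  0.0801] [[0.2, 0.3], [0.5, 0.0], [-0.0, -0.6], [-0.5, -0.6], [0.1, -0.4], [0.3, -0.6], [-0.7, -0.4], [1.2, 2.0]]
stop in fence, peg in fence
stop [np.float64(-0.02944597345617068), np.float64(-0.18355933536793956), np.float64(-0.012946454691448034)]
peg [np.float64(-0.09382627368262558), np.float64(0.007304119221634079), np.float64(-0.017780229912738213)]
cap [0.619 0.118 0.018]
cap [0.508 0.118 0.018]
cap [0.426 0.118 0.018]
cap [ 0.56  -0.239  0.018]
key [ 0.488 -0.247  0.008]
key [ 0.487 -0.316  0.008]
key [ 0.413 -0.278  0.008]
drill [ 0.492 -0.346  0.03 ]
drill [ 0.346 -0.45   0.03 ]
drill [ 0.679 -0.41   0.03 ]
drill [ 0.512 -0.491  0.03 ]
```

View pics/fit0_top.png

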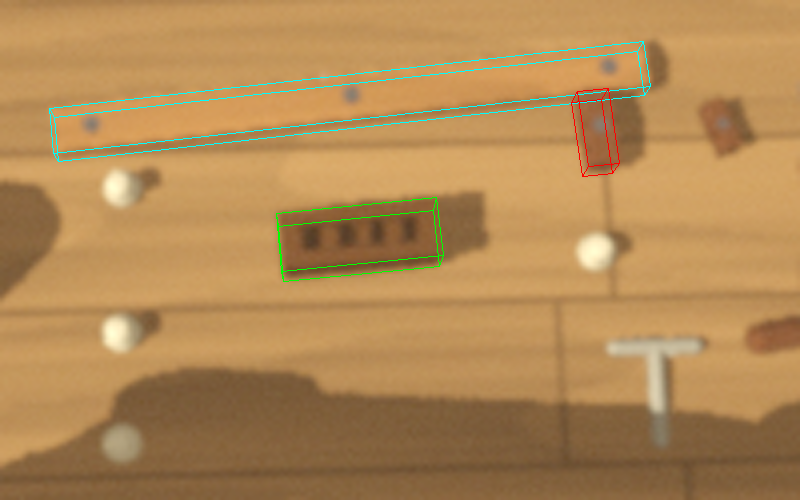

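View pics/fit0_scene.png

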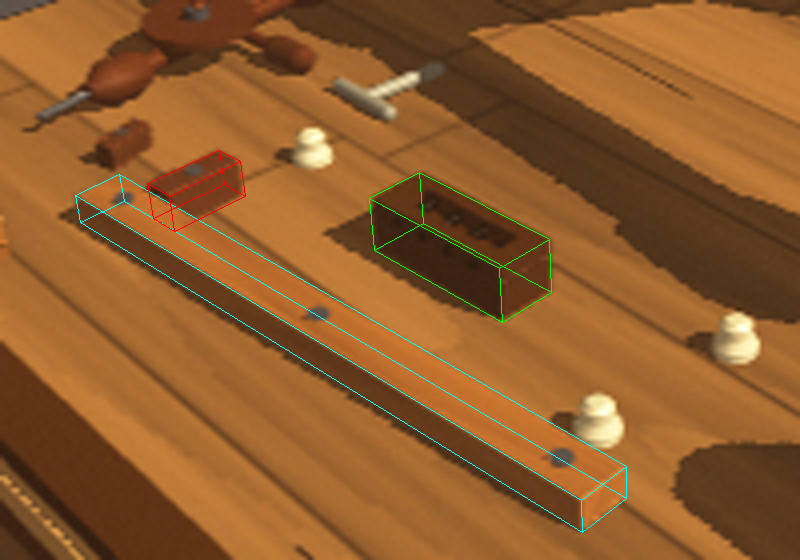

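The overlay agrees within about a pixel in both views. In the fence frame the box is at (-0.094, 0.007), turned -0.02 rad, and the stop is on the -y side. The end cap at (0.56,-0.24) would be hit if I pushed along the fence first. So I'll push square to the fence with two spread fingers on the long side, then push along it on the end face.

```bash
cat > m.py <<'E'
import numpy as np
from scipy.spatial.transform import Rotation as Ro
from workcell import r, solver, vision, order, sensors
F=np.array([.6662,-.0586]);A=.093
c,s=np.cos(A),np.sin(A)
def W(x,y,z): return [F[0]+c*x-s*y,F[1]+s*x+c*y,z]
def L(p): d=np.array(p[:2])-F; return np.array([c*d[0]+s*d[1],-s*d[0]+c*d[1],p[2]])
def ori(a):
    best=None;q=np.array(sensors.get_q())
    z=np.array([np.cos(a),np.sin(a),0]);x=np.array([0,0,-1.])
    for sg in(1,-1):
        yield Ro.from_matrix(np.c_[x,np.cross(sg*z,x),sg*z]).as_euler('xyz')
def pick(pos,a):
    q=np.array(sensors.get_q());o=[(np.abs(np.array(j)-q).max(),list(e),j) for e in ori(a) for j in[solver.inverse_kinematics(pos,list(e))] if j is not None]
    return min(o,key=lambda t:t[0])
def f():  # wrist force in fence axes
    w=np.array(sensors.get_wrist_force());return np.array([c*w[0]+s*w[1],-s*w[0]+c*w[1],w[2]]).round(1)
def st(t): print(t,round(sensors.get_time(),2),L(sensors.get_eef_pos()).round(4),f(),round(sensors.get_finger_gap(),4))
E
python3 - <<'E'
from m import *
p=W(-.152,.007,.20); b=pick(p,A+np.pi/2); print(np.round(b[2],2),np.round(b[1],3))
r.move_to(p,b[1]); st("above")
r.move_gripper(.05); st("grip")
r.line_to(W(-.152,.007,.03),.15); st("low")
E
```

```text
[-0.43  0.55  0.8   1.86 -0.49  0.93 -0.89] [1.478 1.571 0.   ]
above 2.73 [-0.1515  0.0083  0.1998] [ 0.4 -0.5  0.7] 0.0855
grip 3.17 [-0.152  0.007  0.2  ] [-0.  -0.1  0.1] 0.0501
low 4.45 [-0.1514  0.0067  0.0307] [0.3 0.3 0.3] 0.0503<stdin>:2: UserWarning: Gimbal lock detected. Setting third angle to zero since it is not possible to uniquely determine all angles.
```

```bash
python3 - <<'E'
from m import *
import cv2
r.line_to(W(-.152,.007,.007),.1); st("low")
a=vision.grab_frame("scene"); cv2.imwrite("pics/s1.png",cv2.resize(a[100:290,120:380],None,fx=3,fy=3,interpolation=cv2.INTER_CUBIC))
E
```

```text
low 4.83 [-0.1521  0.007   0.0071] [-0.1 -0.3  1.1] 0.0504
```

View pics/s1.png

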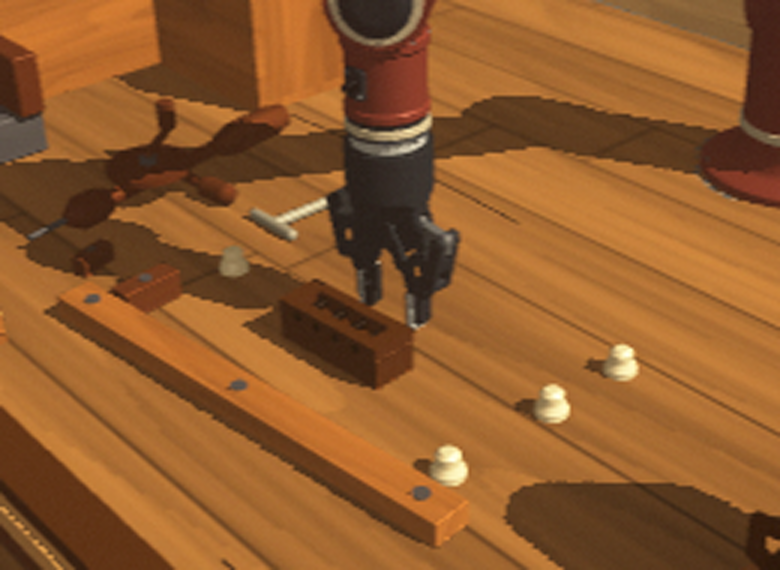

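The fingers stand behind the long side, spread along it at crop px (370,300) and (418,320). Now pushing to the fence.

```bash
python3 - <<'E'
from m import *
r.line_to(W(-.118,.007,.007),.08); st("c")
r.line_to(W(-.064,.007,.007),.05); st("p")
x=-.064
while x<-.046:
    x+=.0015; r.line_to(W(x,.007,.007),.03); r.hold(.05); st("s")
    if f()[0]<-9: break
E
```

```text
c 5.46 [-0.1178  0.007   0.0071] [0.4 0.1 0. ] 0.0498
p 6.69 [-0.0637  0.0072  0.0069] [-1.7 -0.4 -0.5] 0.0495
s 6.99 [-0.0623  0.0071  0.0069] [-0.8  0.5 -0.1] 0.0502
s 7.29 [-0.0608  0.007   0.0069] [-0.4 -0.3 -0.5] 0.0504
s 7.59 [-0.0593  0.0069  0.007 ] [-1.5 -0.8 -1. ] 0.05
s 7.89 [-0.0578  0.0069  0.007 ] [-1.5 -0.8 -1.4] 0.05
s 8.19 [-0.0563  0.0069  0.007 ] [-1.1 -0.2 -0.9] 0.0502
s 8.49 [-0.0548  0.007   0.007 ] [-1.4 -0.8  0.6] 0.0499
s 8.79 [-0.0533  0.007   0.007 ] [-1.8 -0.5 -0.1] 0.05
s 9.09 [-0.052  0.007  0.007] [-2.1 -0.6  0.1] 0.05
s 9.39 [-0.052   0.0071  0.007 ] [-4.9  0.6  3.4] 0.0501
s 9.69 [-0.0521  0.0071  0.007 ] [-8.3  1.3  5.6] 0.0501
s 9.99 [-0.0522  0.0071  0.0069] [-10.9   1.8   8.2] 0.0499
```

Firm contact with the fence at -0.052 (11 N). Backing off, then moving to the +y end with the fingers shut.

```bash
python3 - <<'E' 2>/dev/null
from m import *
import cv2
r.line_to(W(-.09,.007,.007),.1)
r.line_to(W(-.09,.007,.12),.2)
r.move_gripper(0.0)
p=W(-.024,.108,.12); b=pick(p,A); print(np.round(b[2],2))
r.move_to(p,b[1]); st("above end")
for n in("scene","top"):
    a=vision.grab_frame(n); cv2.imwrite(f"pics/{n}2.png",a)
a=cv2.imread("pics/top2.png")[115:240,175:375]; cv2.imwrite("pics/c2t.png",cv2.resize(a,(800,500),interpolation=cv2.INTER_CUBIC))
a=cv2.imread("pics/scene2.png")[150:290,120:320]; cv2.imwrite("pics/c2s.png",cv2.resize(a,(800,560),interpolation=cv2.INTER_CUBIC))
E
```

```text
[-0.27  0.72  0.28  1.6  -0.24  0.85  0.2 ]
above end 12.79 [-0.0245  0.1069  0.1199] [-1.3 -0.1  0.4] -0.0001
```

View pics/c2t.png

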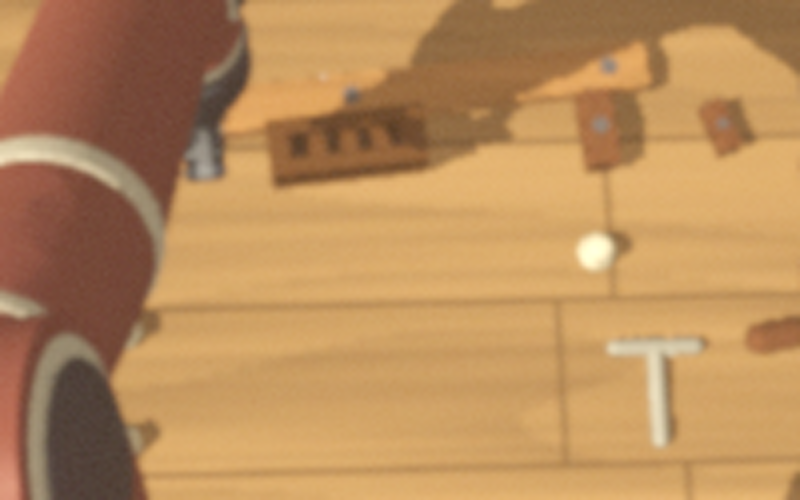

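View pics/c2s.png

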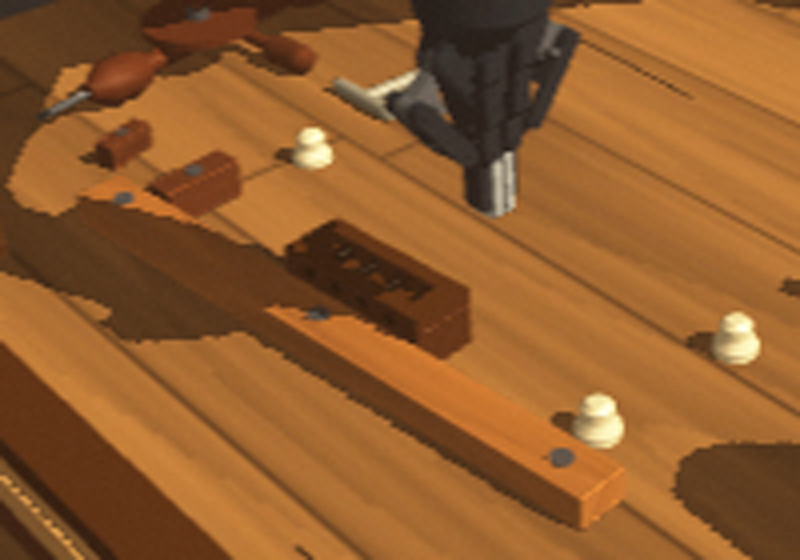

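The box lies flat along the fence, its near end at top-crop px (270,150). The shut fingers are over the gap beyond that end, with the cap well clear. Pushing along the fence to the stop.

```bash
python3 - <<'E' 2>/dev/null
from m import *
r.line_to(W(-.023,.108,.009),.15); st("low")
r.line_to(W(-.023,.085,.009),.08); st("n")
r.line_to(W(-.021,-.030,.009),.05); st("p")
y=-.030
while y>-.058:
    y-=.0015; r.line_to(W(-.021,y,.009),.03); r.hold(.05); st("s")
    if f()[1]>9: break
E
```

```text
low 13.78 [-0.0221  0.1077  0.0099] [ 0.9 -0.7  0.6] 0.0001
n 14.22 [-0.023   0.0836  0.0094] [0.5 0.3 1.3] 0.0006
p 16.68 [-0.023  -0.0266  0.009 ] [-3.9  8.3  6.4] -0.0004
s 16.98 [-0.023  -0.0281  0.0089] [-4.4  8.9  6.1] -0.0001
s 17.27 [-0.0229 -0.0297  0.0089] [-3.7  9.4  5.4] -0.0001
```

```bash
python3 - <<'E' 2>/dev/null
from m import *
y=-.0315
r.line_to(W(-.0235,y,.009),.03); st("s")
last=9
while y>-.062:
    y-=.002; r.line_to(W(-.0235,y,.009),.04); r.hold(.05); st("s")
    q=L(sensors.get_eef_pos())[1]
    if f()[1]>17 or abs(last-q)<.0005: break
    last=q
E
```

```text
s 17.52 [-0.0238 -0.0333  0.0089] [-0.9  1.7 -0.3] 0.0001
s 17.82 [-0.0235 -0.0354  0.009 ] [ 0.1 -0.2 -0.2] 0.0002
s 18.12 [-0.0234 -0.0362  0.0091] [ 1.5  1.3 -0.7] 0.0003
s 18.43 [-0.0234 -0.0371  0.0091] [-0.7  1.5  1.2] -0.0002
s 18.73 [-0.0234 -0.0394  0.0091] [-0.2  2.7  0.8] -0.0003
s 19.02 [-0.0234 -0.0418  0.0091] [0.2 2.3 0.9] -0.0001
s 19.32 [-0.0233 -0.0431  0.0091] [-0.2  3.8  2.4] 0.0
s 19.62 [-0.0234 -0.0431  0.0091] [-0.1  6.3  3.6] 0.0002
```

It stalled at -0.0431, where the stop was predicted (-0.0435). I'll press slightly more, then retreat and look.

```bash
python3 - <<'E' 2>/dev/null
from m import *
import cv2
r.line_to(W(-.0235,-.0505,.009),.03); r.hold(.1); st("press")
r.line_to(W(-.0235,-.015,.009),.1); r.line_to(W(-.0235,-.015,.12),.2)
p=W(-.095,-.105,.12); b=pick(p,A+np.pi/2); r.move_gripper(.045); r.move_to(p,b[1]); st("above")
for n in("scene","top"):
    cv2.imwrite(f"pics/{n}3.png",vision.grab_frame(n))
a=cv2.imread("pics/top3.png")[115:240,175:375]; cv2.imwrite("pics/c3t.png",cv2.resize(a,(800,500),interpolation=cv2.INTER_CUBIC))
a=cv2.imread("pics/scene3.png")[150:290,120:320]; cv2.imwrite("pics/c3s.png",cv2.resize(a,(800,560),interpolation=cv2.INTER_CUBIC))
E
```

```text
press 20.04 [-0.0234 -0.043   0.0091] [-1.  12.7  6.5] 0.0
above 22.76 [-0.0944 -0.1042  0.1199] [ 0.7 -0.2 -0.6] 0.0454
```

View pics/c3t.png

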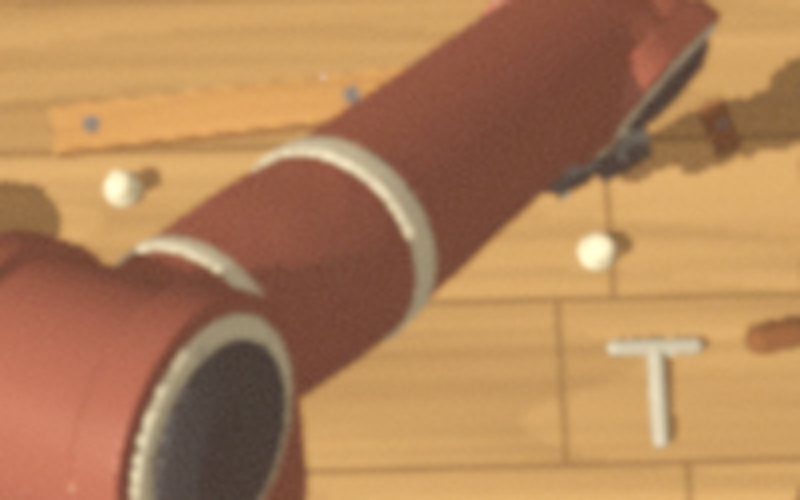

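View pics/c3s.png

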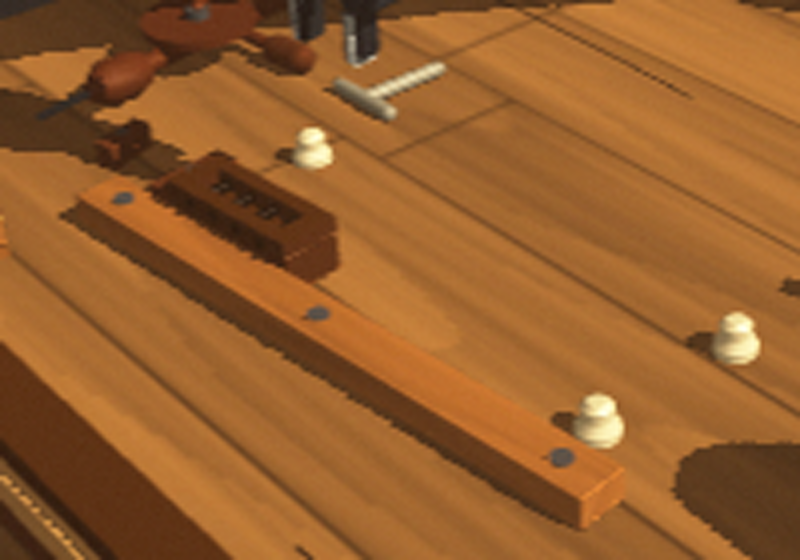

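The box is at the stop end, flush along the fence as far as the scene view shows. I'll press the long side once more with two fingers to seat it.

```bash
python3 - <<'E' 2>/dev/null
from m import *
import cv2
r.line_to(W(-.086,-.105,.12),.2)
r.line_to(W(-.086,-.105,.007),.15); st("low")
r.line_to(W(-.056,-.105,.007),.06); r.hold(.05); st("near")
x=-.056
while x<-.044:
    x+=.0015; r.line_to(W(x,-.105,.007),.03); r.hold(.05); st("s")
    if f()[0]<-8: break
r.line_to(W(-.086,-.105,.007),.1); r.line_to(W(-.086,-.105,.15),.2)
p=W(-.10,.16,.22); b=pick(p,A+np.pi/2); r.move_to(p,b[1]); st("away")
for n in("scene","top"):
    cv2.imwrite(f"pics/{n}4.png",vision.grab_frame(n))
a=cv2.imread("pics/top4.png")[115:240,175:375]; cv2.imwrite("pics/c4t.png",cv2.resize(a,(800,500),interpolation=cv2.INTER_CUBIC))
a=cv2.imread("pics/scene4.png")[150:290,120:320]; cv2.imwrite("pics/c4s.png",cv2.resize(a,(800,560),interpolation=cv2.INTER_CUBIC))
E
```

```text
low 24.01 [-0.0854 -0.1056  0.0079] [0.7 0.3 0.2] 0.045
near 24.71 [-0.0565 -0.1051  0.007 ] [ 0.2  1.  -0.5] 0.0454
s 25.01 [-0.0546 -0.105   0.007 ] [-0.1 -0.5 -0.2] 0.0448
s 25.31 [-0.053 -0.105  0.007] [ 0.4  0.8 -0.3] 0.0449
s 25.61 [-0.0521 -0.1049  0.0069] [-1.5 -0.4  1.4] 0.0451
s 25.91 [-0.0521 -0.1049  0.0069] [-4.   1.9  3.6] 0.0448
s 26.21 [-0.0522 -0.1049  0.0069] [-7.   0.2  5.5] 0.0454
s 26.51 [-0.0523 -0.1049  0.0069] [-10.2   2.4   7.5] 0.045
away 28.98 [-0.1002  0.1581  0.2196] [0.1 0.1 0.1] 0.045
```

View pics/c4t.png

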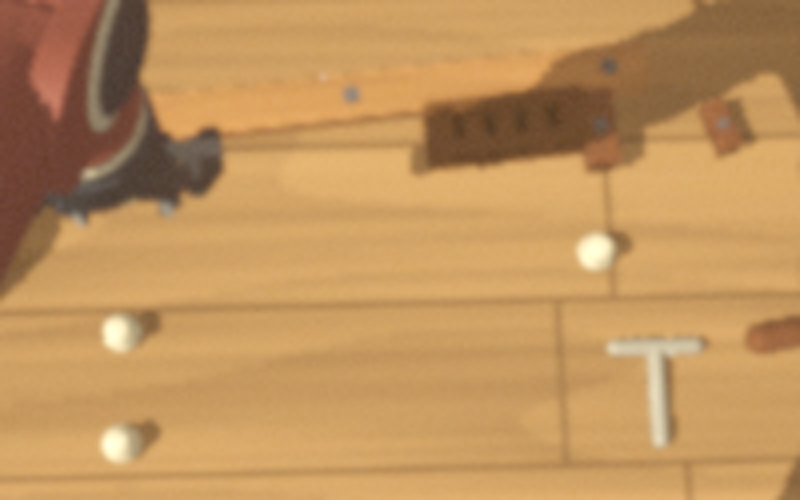

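View pics/c4s.png

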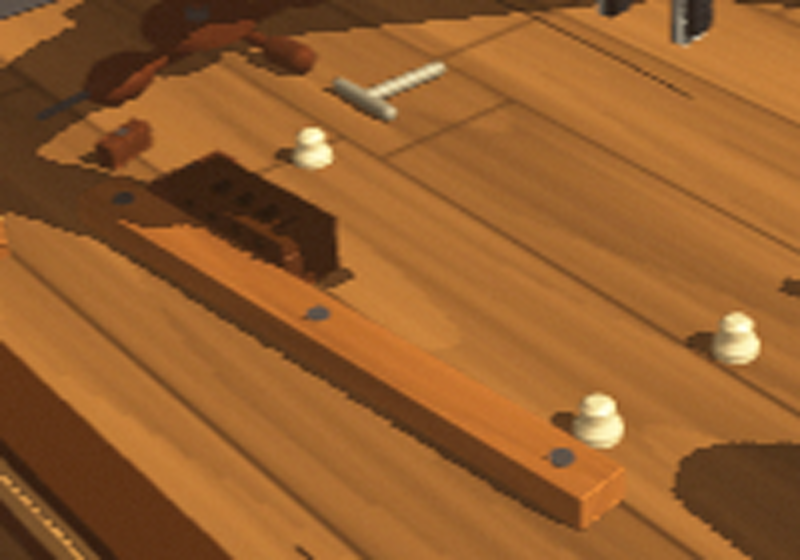

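The box looks seated, but the arm's shadow falls across it. I'll move the arm back to its start pose (also the clear finish) and check in clean light.

```bash
python3 - <<'E' 2>/dev/null
from m import *
import cv2
r.goto_joints([-1.258, 0.615, -0.013, 1.423, 0.008, 1.103, -0.04]); st("away")
for n in("scene","top"):
    cv2.imwrite(f"pics/{n}5.png",vision.grab_frame(n))
import h
f0=[.6662,-.0586,.093]
pg=W(-.0205,-.1115,0); pg[2]=.093
h.crops({n:cv2.imread(f"pics/{n}5.png") for n in h.M},"plain5",{})
h.crops({n:cv2.imread(f"pics/{n}5.png") for n in h.M},"fit5",{"peg":pg})
E
```

```text
away 31.3 [-0.3839  0.7097  0.2312] [ 0.  -0.1 -0.7] 0.0451
```

View pics/plain5_top.png

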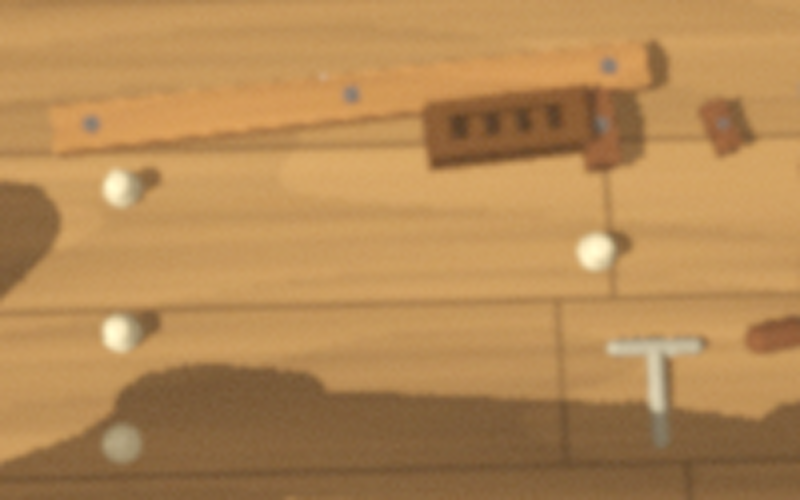

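View pics/plain5_scene.png

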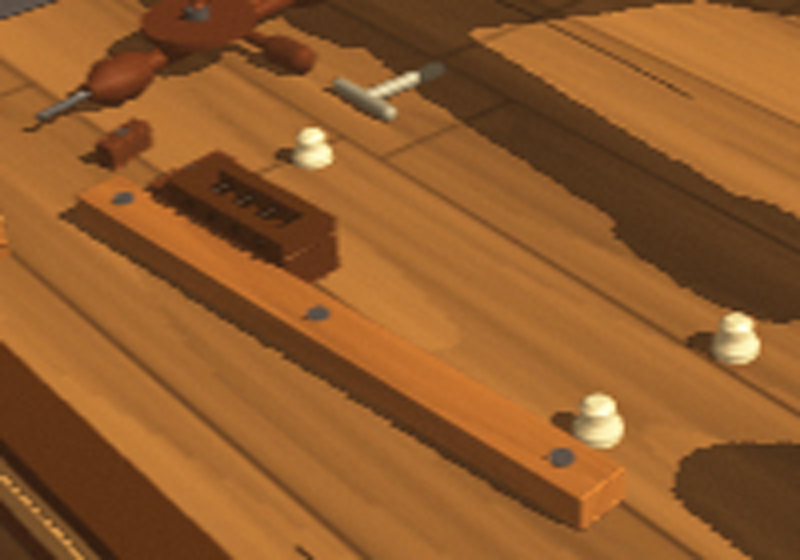

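View pics/fit5_scene.png

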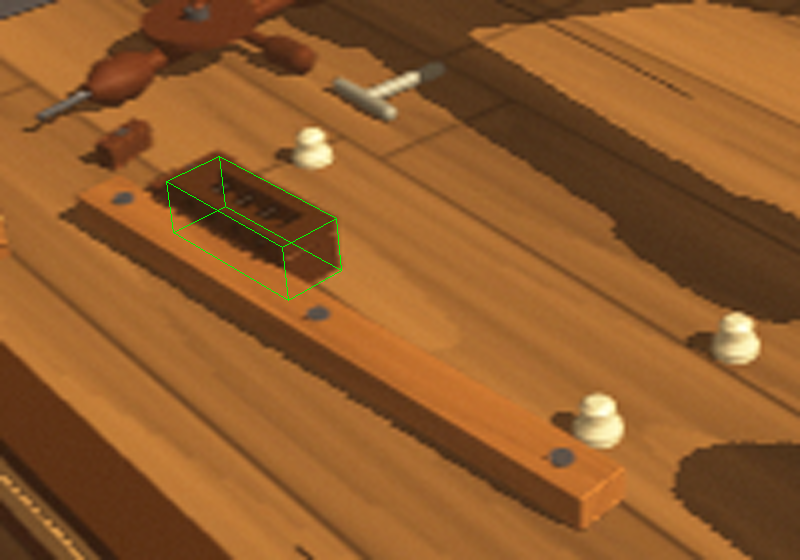

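View pics/fit5_top.png

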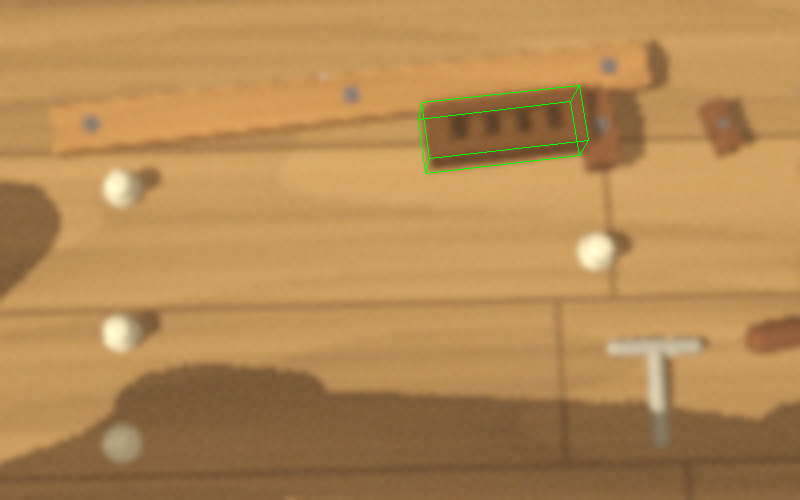

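View pics/top5.png

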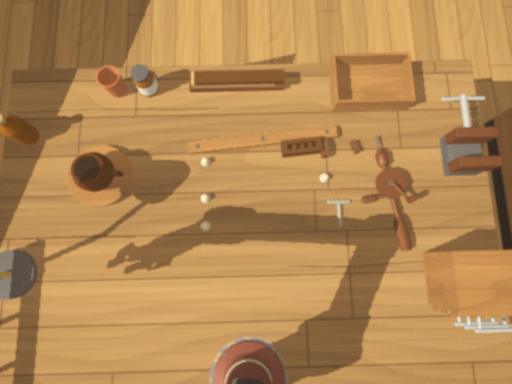

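```bash
python3 - <<'E' 2>/dev/null
import cv2,numpy as np
a=cv2.imread("pics/scene3.png")[180:225,155:208];b=cv2.imread("pics/scene5.png")[180:225,155:208]
print(cv2.phaseCorrelate(*[cv2.cvtColor(i,6).astype(np.float32) for i in(a,b)]), np.abs(a.astype(int)-b).mean())
cv2.imwrite("pics/z.png",np.hstack([cv2.resize(i,None,fx=7,fy=7,interpolation=cv2.INTER_CUBIC) for i in(a,b)]))
t=cv2.imread("pics/top5.png")[130:162,275:345]; cv2.imwrite("pics/zt.png",cv2.resize(t,None,fx=11,fy=11,interpolation=cv2.INTER_CUBIC))
a=cv2.imread("pics/top0.png").astype(int);b=cv2.imread("pics/top5.png").astype(int)
d=(np.abs(a-b).max(2)>40).astype(np.uint8); d=cv2.morphologyEx(d,cv2.MORPH_OPEN,np.ones((2,2)))
print(cv2.connectedComponentsWithStats(d)[2])
E
```

```text
((-0.06749996778793488, 0.4328967018158387), 0.911180137116232) 3.710552061495458
[[     0      0    512    384 194846]
 [   303    139      7      2     14]
 [   313    138      6      2     12]
 [   287    141      4      2      8]
 [   295    140      5      2     10]
 [   282    141     40     18    519]
 [   246    164     52     22    841]
 [   135    243      3      4     11]
 [   106    248     17     18     74]
 [   132    253      5      5     18]
 [   172    259      5      6     22]
 [   109    261     16      8     53]
 [   125    263     19     12     99]
 [   154    265      2      2      4]
 [   157    267     11      6     31]
 [   135    270     12      6     46]]
```

View pics/z.png

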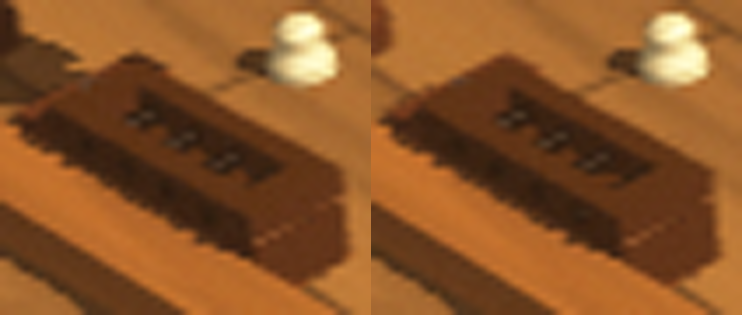

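View pics/zt.png

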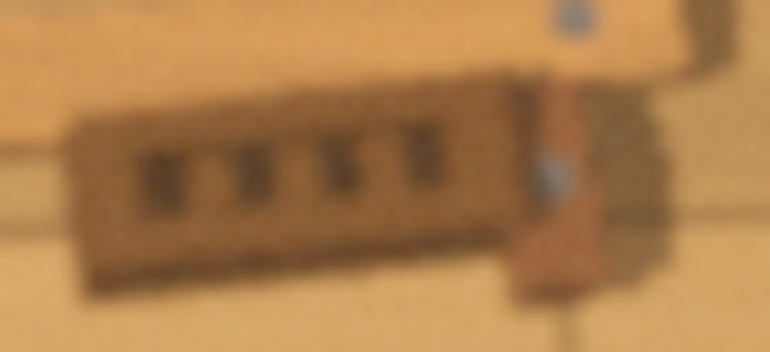

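The box sits against the fence and the stop with no bench visible in either seam. The image differences show only the box moved, apart from the arm's shadow. Handing in.

```bash
python3 - <<'E'
from m import *
order.finish_job(); st("done")
E
```

```text
the job is handed in; nothing more can be done
the job is handed in; nothing more can be done
```

The peg box is in position for drilling: its long side is flat against the fence and its end is up against the larger stop block. The job was handed in at about 31 s of the 51 s allowed.

**What I did:**
- I pushed the box square to the fence with two spread fingers on its long side.
- I then slid it along the fence with shut fingers on its end face.
- A last two-finger press on the long side seated it against the fence, and the arm went back to its start pose, clear of everything.

**Checks that agreed:**
- **Contact:** each push ended in a firm stall at 10–13 N. The two fence contacts repeated within 0.1 mm, and the stop contact came within 0.5 mm of where I predicted.
- **Seams:** in the final pictures no bench shows between the box and the fence or the stop.
- **Bystanders:** comparing the top pictures from before and after shows only the box moved, apart from the arm's shadow.

**Checks that disagreed:**
- The fence face came out about 3 mm farther away than my image fit, assuming the pushing faces are 11 mm from the tool centre.
- The predicted outline of the box sat about 2 mm off the final picture.
- The box shifted about 0.4 px (roughly 0.6 mm) in the image during the last seating press, and I did not press its end again afterwards.

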